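# Snap the biscuit box shut

## Task

The biscuits are packed and the lid is on, but the four clips round its rim still stand open. Go round the box and press each clip down with the fingertips until it snaps shut, flush with the lid. Leave the box standing where it is, without picking it up or shoving it away, and leave everything else on the worktop alone.

Things in the scene. Friction and masses are not known exactly. Their poses are not given: they have to be found in the camera images.
- food_box: Biscuit box: pale grey tub, teal lid with a clear window; 120 x 156 mm over the lid, 66 mm high, about 0.9 kg full, loose on the worktop. Origin: centre of its underside; x across the box, y along it, z up. Four lighter teal clips, one a side, are flaps hinged along their inner edges, 63.5 mm up, 38 mm (long clips) or 56 mm (short) from the middle. The rest of the lid is 65.5 mm high or lower.
- long_clip_1_top (a point): Where to press: top face of the clip at the box's +x side (88 mm long, 22 mm from hinge to outer edge, 16 mm skirt turned down outside), mid-length, 14 mm out from its hinge. Moves with the clip; with the clip shut it lies 52 mm from the box's middle in the box's +x direction, 65.5 mm above the worktop. z: normal of the top face, x: from hinge to outer edge.
- long_clip_1 (a joint): Angle of that clip: 0 shut and flush with the lid, 0.9 fully up; it starts at 0.58 to 0.80. It moves easily down to about 0.5, where its bead meets the rim bead of the tub; pressing down with 8 to 17 N, 14 mm or more out from its hinge, takes it past, and from about 0.2 it snaps to 0 by itself and stays shut. Let go before that, it springs back to about 0.5.
- long_clip_2_top (a point): Where to press: top face of the clip at the box's -x side (88 mm long, 22 mm from hinge to outer edge, 16 mm skirt turned down outside), mid-length, 14 mm out from its hinge. Moves with the clip; with the clip shut it lies 52 mm from the box's middle in the box's -x direction, 65.5 mm above the worktop. z: normal of the top face, x: from hinge to outer edge.
- long_clip_2 (a joint): Angle of that clip: 0 shut and flush with the lid, 0.9 fully up; it starts at 0.58 to 0.80. It moves easily down to about 0.5, where its bead meets the rim bead of the tub; pressing down with 8 to 17 N, 14 mm or more out from its hinge, takes it past, and from about 0.2 it snaps to 0 by itself and stays shut. Let go before that, it springs back to about 0.5.
- short_clip_1_top (a point): Where to press: top face of the clip at the box's +y side (54 mm long, 22 mm from hinge to outer edge, 16 mm skirt turned down outside), mid-length, 14 mm out from its hinge. Moves with the clip; with the clip shut it lies 70 mm from the box's middle in the box's +y direction, 65.5 mm above the worktop. z: normal of the top face, x: from hinge to outer edge.
- short_clip_1 (a joint): Angle of that clip: 0 shut and flush with the lid, 0.9 fully up; it starts at 0.58 to 0.80. It moves easily down to about 0.5, where its bead meets the rim bead of the tub; pressing down with 8 to 17 N, 14 mm or more out from its hinge, takes it past, and from about 0.2 it snaps to 0 by itself and stays shut. Let go before that, it springs back to about 0.5.
- short_clip_2_top (a point): Where to press: top face of the clip at the box's -y side (54 mm long, 22 mm from hinge to outer edge, 16 mm skirt turned down outside), mid-length, 14 mm out from its hinge. Moves with the clip; with the clip shut it lies 70 mm from the box's middle in the box's -y direction, 65.5 mm above the worktop. z: normal of the top face, x: from hinge to outer edge.
- short_clip_2 (a joint): Angle of that clip: 0 shut and flush with the lid, 0.9 fully up; it starts at 0.58 to 0.80. It moves easily down to about 0.5, where its bead meets the rim bead of the tub; pressing down with 8 to 17 N, 14 mm or more out from its hinge, takes it past, and from about 0.2 it snaps to 0 by itself and stays shut. Let go before that, it springs back to about 0.5.
- white_bowl: White stoneware bowl, 154 mm across, 62 mm high; loose, not part of the job, must stay where it stands. Origin: centre of its underside, z up.
- spice_a: Spice jar with a red cap, 45 mm across, 106 mm high; loose, not part of the job, must stay where it stands. Origin: centre of its underside, z up.
- salt_shaker: Glass salt shaker with a grey top, 44 mm across, 90 mm high; loose, not part of the job, must stay where it stands. Origin: centre of its underside, z up.
- tea_box: Pale green tea carton, 71 x 126 mm, 76 mm high; loose, not part of the job, must stay where it stands. Origin: centre of its underside, z up.
- mug: White mug, 87 mm across (121 mm with its handle), 96 mm high; loose, not part of the job, must stay where it stands. Origin: centre of its underside, z up.

How it is judged (in metres and radians):
At the end, for the whole second after the job is handed in: All four clips snapped shut (each within 0.06 rad, about 1.3 mm at its outer edge, of flush), the box at rest on the worktop within 5 cm of where it stood, and every other listed thing within 3 cm of where it stood (value of joint each of long_clip_1, long_clip_2, short_clip_1, short_clip_2 below 0.06 rad and linear speed of food_box below 0.02 m/s and distance of food_box from where it was at the start of the episode below 0.05 m and height (world z) of food_box below 0.012 m and distance of each of white_bowl, spice_a, salt_shaker, tea_box, mug from where it was at the start of the episode below 0.03 m); the robot touches nothing.
It fails at once if the box is lifted or tipped (the middle of its underside more than 12 mm up) (height (world z) of food_box above 0.012 m).
It fails at once if the box is shoved more than 5 cm (distance of food_box from where it was at the start of the episode above 0.05 m).
It fails at once if another listed thing is moved or lifted more than 3 cm (distance of any of white_bowl, spice_a, salt_shaker, tea_box, mug from where it was at the start of the episode above 0.03 m).
It also fails if it takes over 56 s, if anything falls off the work surface, if the arm or the gripper's body presses on something with over 40 N, if the wrist force passes 120 N, or if a joint passes its speed limit or range.

## Robot

A 7-joint arm with a two-finger parallel gripper is mounted at the origin on the work surface; the furniture and walls round the work are solid. World frame = base frame: x ahead of the robot, y to its left, z up, the work surface at z = 0. Lengths are in mm, angles in rad, forces in N, time in s.
With the tool pointing down it reaches from about 400 to 925 mm from the base axis. Payload 5.6 kg.
Tool frame: the origin (TCP) lies on the centre line of the jaws, within the pads' length; the fingertips stand 25 mm ahead of it and the grasp point (between the pads) lies 6 mm ahead of it; z points along the fingers, y is the line along which they close (so a half turn about z gives the same grasp; the last joint's range is limited). The gripper opens to 85 mm and grips with 20 to 120 N. Pads are 22 mm wide; open, the fingers measure 114 mm over their backs; the gripper's body (76 mm by 85 mm) begins 54 mm behind the grasp point. The pads swing forward as they close: fully open they stand 13 mm farther back than shut.
Start: joints at [1.122, 0.468, -0.012, 1.603, 0.006, 1.071, -0.056], TCP at [256.552, -597.234, 256.29] pointing down, gripper open.
Joint ranges: [-2.53, 2.53], [-0.31, 2.02], [-1.57, 1.55], [0.28, 2.44], [-1.29, 4.43], [0.15, 1.84], [-2.92, 2.92]. Speed limits (rad/s): [2.57, 2.57, 3.14, 3.14, 3.14, 3.14, 3.14].

## Interface

Orientations are given as a rotation vector (axis times angle).
In Python, from plant import get_state, grab_frame, calibration, hand_in gives the robot as it stands.
- The arm moves only by the tool carry_out, never from a script. Its argument "commands" is text: rows parted by semicolons, each of 7 numbers parted by spaces: the shift along the tool's x, y, z normalised to -1 to 1, where 1 is 0.05 m, then the turn, a rotation vector about the tool's x, y, z normalised to -1 to 1, where 1 is 5 degrees, then the finger opening in mm, from 0 to 85.4. In form: x y z ax ay az grip; .... A call has 1 to 20 rows; each row shifts and turns the commanded pose from where the row before left it, along the tool's axes as they then stand; what a row does not reach is not made up. A row lasts 1/8 s, in which the tool goes at most 62.5 mm and 10.7 degrees, less where a joint would pass 70% of its speed; a pose out of reach is approached as far as the arm can. A call with a number of a shift or a turn outside -1 to 1 is refused whole. A call with a gripper value outside its range is refused whole. The fingers move at their own pace and stop on an object; the grip force is fixed at half the most. Time passes only in rows, so rows that do not move let the fingers close. It gives the time, the measured TCP pose, the force, the opening and the grip force at its end, in the units of the state.
- get_state(): the state, without advancing time (a new reading comes with each control period).
- grab_frame(name): name is "scene" or "top" or "wrist"; returns the picture (480x640x3 uint8, blue, green, red); there is no depth.
- calibration(name): a dict with "fx", "fy", "cx", "cy" (pixels), "distortion" ([k1, k2, p1, p2, k3] as OpenCV has them; the pictures are not rectified), "rvec" (rotation vector, rad) and "tvec" (3), from world to camera coordinates, as OpenCV has them. Camera axes: x right, y down, z forward; pixel columns grow to the right and rows downward; lengths in mm; the calibration is good to about 2 mm. A picture is of the moment at which its call begins: read the wrist's pose just before it. calibration takes no time and is no camera call; for the wrist camera it gives the pose at the moment of the call.
- hand_in(): hands the job in; it is judged then, once.
The state is a dict: "clock": time; "joint_pos": joint angles; "joint_vel": joint speeds; "effort": joint torques, N m; "position": TCP position; "eef_rot": TCP orientation; "wrist_force": force on the tool from outside, world axes, zero at the start; "torque": the same for the moment, N m; "grip_width": finger opening in mm; "finger_force": force on a finger pad.
Only numpy, scipy, OpenCV 4.12 (cv2) and the standard library are available. Lean on these libraries where they do the work, as an engineer would, in place of code of your own. Each camera call takes 0.05 s, during which the arm holds its last target. There are 200 camera calls.

## Working session

There is one attempt and no reset: what is moved stays moved. The work goes in short steps, Python scripts to look and compute and a tool call to move; the robot and the scene stay as the last step left them, time stands still between calls to the robot, and variables do not carry over. Pictures are saved under pics/ and viewed, at most 10 in all, crops included, and the job is handed in when it is done.

Besides the shell and the picture viewer there is one more tool, called after "Call:" as name(argument=value, ...) on one line, values as JSON. carry_out: Moves the arm, as the interface text tells. Its arguments: {"type":"object","properties":{"commands":{"type":"string"}},"required":["commands"]}

```bash
mkdir -p pics; ls; python3 - <<'E'
from plant import *
import cv2
for n in("top","scene"):
    cv2.imwrite(f"pics/{n}0.png",grab_frame(n)); print(n,calibration(n))
s=get_state(); print(s)
E
```

```text
pics
top {'fx': 524.0172185798871, 'fy': 524.0172185798871, 'cx': 321.4253168913018, 'cy': 231.02143475923032, 'distortion': array([0.04539809, 0.        , 0.        , 0.        , 0.        ]), 'rvec': array([ 2.21969175, -2.16239646,  0.0476138 ]), 'tvec': array([   2.29343742,  475.85472126, 1371.56133493])}
scene {'fx': 620.3005211864297, 'fy': 620.3005211864297, 'cx': 318.35996512762165, 'cy': 239.9847346914495, 'distortion': array([-0.04134775,  0.        ,  0.        ,  0.        ,  0.        ]), 'rvec': array([ 0.75515476, -2.31528158,  1.43246017]), 'tvec': array([ 397.22081478,  194.3603378 , 1292.88624206])}
{'clock': 0.1, 'joint_pos': array([ 1.12202111,  0.46830697, -0.01160705,  1.60357644,  0.00596804,
        1.07140647, -0.05633773]), 'joint_vel': array([-0.00013796, -0.00186825,  0.00118316, -0.00266885, -0.00042273,
        0.00070489, -0.00140123]), 'effort': array([ 2.87214016e-04, -5.33515084e+01,  2.12852529e-02, -2.51963711e+01,
        1.14559435e-02,  4.32065106e-03,  5.51765524e-06]), 'position': array([ 256.33338953, -596.79073587,  255.4033661 ]), 'eef_rot': array([-3.07561544e+00, -6.32527746e-01,  6.61925884e-04]), 'wrist_force': array([-0.60455028,  0.72634939,  0.13734408]), 'torque': array([-0.0059891 , -0.01981235, -0.0035724 ]), 'finger_force': 0.0, 'grip_width': 85.17015581541406}
```

View pics/top0.png

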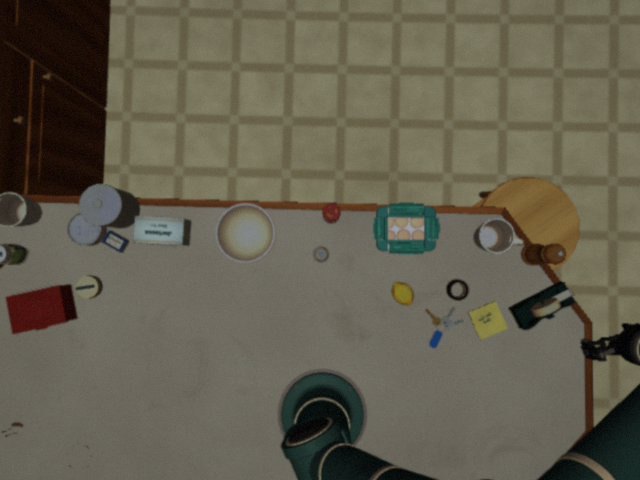

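View pics/scene0.png

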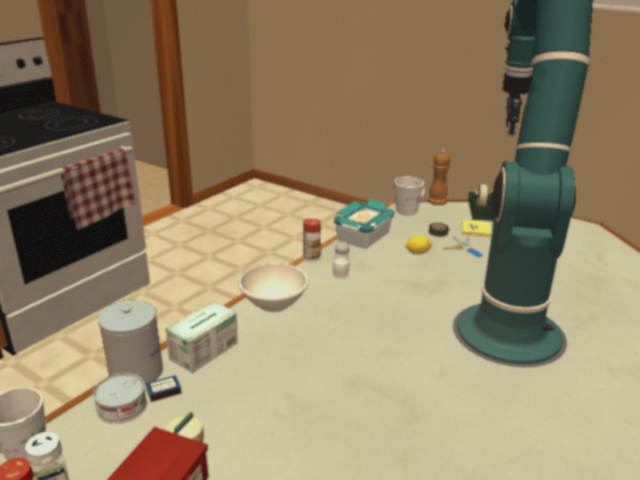

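The top view shows the box at about (407,229) with its long axis along image columns. The red-capped jar is at (331,212), the mug at (495,236), the bowl at (246,233) and the shaker at (321,254). In the scene view the box stands near the table's far edge, with its clips raised.

```bash
cat > h.py <<'E'
import numpy as np,cv2
from plant import *
from scipy.spatial.transform import Rotation as R
def cal(n):
    c=calibration(n); K=np.array([[c['fx'],0,c['cx']],[0,c['fy'],c['cy']],[0,0,1]])
    return K,np.array(c['distortion']),np.array(c['rvec']),np.array(c['tvec'])
def px2w(n,uv,z,C=None):
    K,d,r,t=C or cal(n)
    p=cv2.undistortPoints(np.array(uv,float).reshape(-1,1,2),K,d)[:,0]
    M=R.from_rotvec(r).as_matrix(); o=-M.T@t
    v=np.c_[p,np.ones(len(p))]@M
    return o+v*((z-o[2])/v[:,2])[:,None]
def w2px(n,P,C=None):
    K,d,r,t=C or cal(n)
    return cv2.projectPoints(np.array(P,float).reshape(-1,3),r,t,K,d)[0][:,0]
E
python3 - <<'E'
from h import *
print(px2w("top",[(407,229)],66).round(),px2w("top",[(331,212)],106).round(),px2w("top",[(495,236)],96).round(),px2w("top",[(246,233)],62).round(),px2w("top",[(321,254)],90).round(), px2w("top",[(604,345)],256).round())
im=cv2.imread("pics/top0.png")[190:270,360:460]
cv2.imwrite("pics/c0.png",cv2.resize(im,None,fx=7,fy=7,interpolation=cv2.INTER_CUBIC))
s=get_state();print(R.from_rotvec(s['eef_rot']).as_matrix().round(3))
E
```

```text
[[ 484. -202.   66.]] [[518.  -8. 106.]] [[ 470. -413.   96.]] [[463. 206.  62.]] [[414.  14.  90.]] [[ 238. -590.  256.]]
[[ 0.919  0.395 -0.001]
 [ 0.395 -0.919  0.001]
 [-0.    -0.002 -1.   ]]
```

View pics/c0.png

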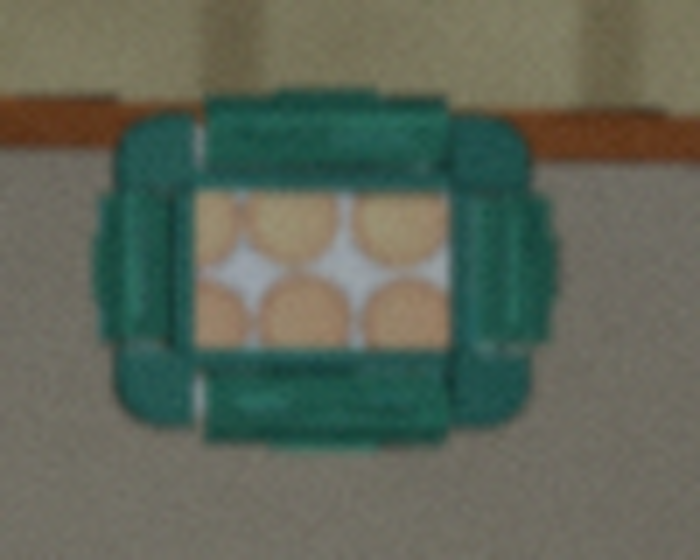

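```bash
python3 - <<'E'
from h import *
c=lambda p:np.array(p)/7+[360,190]-.43
e=px2w("top",c([(115,270),(530,270),(322,112),(322,427)]),64);print(e.round(1))
w=px2w("top",c([(192,190),(450,190),(192,352),(450,352)]),64);print(w.round(1),w.mean(0).round(1))
d=(w[0]-w[1])+(w[2]-w[3]);print("yaw of long axis from +y(deg)",np.degrees(np.arctan2(-d[0],d[1])))
print("mill",px2w("top",[(555,255),(530,253)],150).round(),"edge",px2w("top",[(370,208)],0).round())
E
```

```text
[[ 483.9 -124.1   64. ]
 [ 487.8 -273.9   64. ]
 [ 543.3 -197.9   64. ]
 [ 429.  -199.9   64. ]]
[[ 513.7 -151.4   64. ]
 [ 516.1 -244.6   64. ]
 [ 454.9 -152.5   64. ]
 [ 457.3 -245.6   64. ]] [ 485.5 -198.5   64. ]
yaw of long axis from +y(deg) 1.4802941657325028
mill [[ 426. -535.  150.]
 [ 430. -478.  150.]] edge [[ 541. -113.    0.]]
```

Call:
carry_out(commands="0 0 -0.2 0 0 0.872 0;0 0 -0.2 0 0 0.872 0;0 0 -0.2 0 0 0.872 0;0 0 -0.2 0 0 0.872 0;0 0 -0.2 0 0 0.872 0;0.4 -0.7 0 0 0 0 0;0.48 -0.784 0 0 0 0 0;0.48 -0.784 0 0 0 0 0;0.48 -0.784 0 0 0 0 0;0.48 -0.784 0 0 0 0 0;0.48 -0.784 0 0 0 0 0;0.48 -0.784 0 0 0 0 0;0.48 -0.784 0 0 0 0 0;0.48 -0.784 0 0 0 0 0;0.48 -0.784 0 0 0 0 0;0 0 0 0 0 0 0;0 0 0 0 0 0 0")

```text
clock: 2.22
position: [482.2, -204.0, 305.9]
eef_rot: [3.141, 0.039, -0.002]
wrist_force: [-0.5, 0.1, 0.4]
grip_width: 0.2
finger_force: 0.0
```

```bash
python3 - <<'E'
from h import *
s=get_state();C=cal("wrist");im=grab_frame("wrist")
print(s['clock'],s['position'].round(1),R.from_rotvec(s['eef_rot']).as_matrix().round(3),s['wrist_force'].round(1),s['grip_width'])
np.savez("w1.npz",*C)
y=np.radians(1.5);c=np.array([486,-199]);ex=np.array([np.cos(y),np.sin(y)]);ey=np.array([-ex[1],ex[0]])
P=[np.r_[c+a*ex+b*ey,63.5] for a,b in[(60,78),(60,-78),(-60,-78),(-60,78)]]
p=w2px("wrist",P,C);print(p.round())
cv2.polylines(im,[p.astype(int).reshape(-1,1,2)],True,(0,0,255),1)
cv2.imwrite("pics/w1.png",im)
E
```

```text
2.225 [ 482.2 -204.   305.9] [[ 1.     0.025 -0.001]
 [ 0.025 -1.    -0.   ]
 [-0.001  0.    -1.   ]] [-0.5  0.1  0.4] 0.16799154602470795
[[226. 121.]
 [418. 121.]
 [409. 259.]
 [236. 260.]]
```

View pics/w1.png

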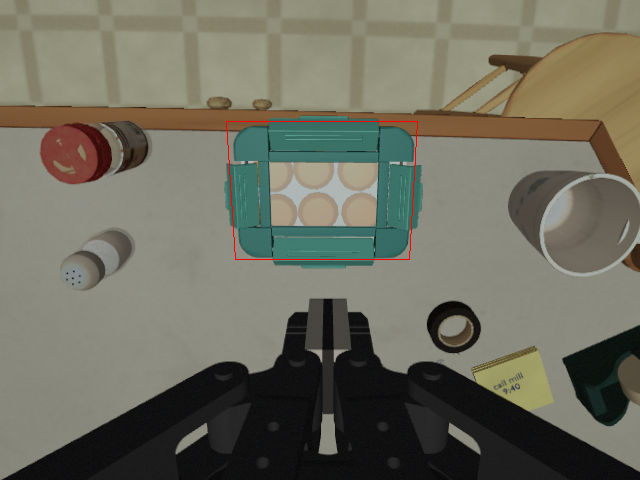

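The wrist view has the lid at about (234–414, 126–257), and the fit projected from the top camera agrees with it to within 1–2 mm. I'll go to the near long clip (−x side) first.

Call:
carry_out(commands="-0.204 -0.02 0.764 0 0 0 0;-0.204 -0.02 0.764 0 0 0 0;-0.204 -0.02 0.764 0 0 0 0;-0.204 -0.02 0.764 0 0 0 0;-0.204 -0.02 0.764 0 0 0 0;0 0 0 0 0 0 0;0 0 0.06 0 0 0 0;0 0 0.06 0 0 0 0;0 0 0.06 0 0 0 0;0 0 0.06 0 0 0 0;0 0 0.06 0 0 0 0;0 0 0 0 0 0 0")

```text
clock: 3.78
position: [431.4, -199.9, 100.1]
eef_rot: [-3.141, -0.04, 0.001]
wrist_force: [0.2, -0.3, 0.2]
grip_width: -0.1
finger_force: 0.2
```

Call:
carry_out(commands="0 0 0.04 0 0 0 0;0 0 0.04 0 0 0 0;0 0 0 0 0 0 0")

```text
clock: 4.15
position: [431.4, -199.9, 96.3]
eef_rot: [3.141, 0.039, -0.001]
wrist_force: [-0.6, -0.3, 1.8]
grip_width: -0.2
finger_force: 1.1
```

Call:
carry_out(commands="0 0 0.04 0 0 0 0;0 0 0.04 0 0 0 0;0 0 0 0 0 0 0")

```text
clock: 4.53
position: [431.6, -199.8, 92.0]
eef_rot: [-3.141, -0.04, 0.0]
wrist_force: [0.8, 0.7, 0.5]
grip_width: 0.0
finger_force: 0.0
```

```bash
python3 - <<'E'
from h import *
s=get_state();im=grab_frame("wrist");print(s['wrist_force'].round(1),s['position'].round(1))
cv2.imwrite("pics/w2.png",im)
E
```

```text
[0.8 0.7 0.5] [ 431.6 -199.8   92. ]
```

View pics/w2.png

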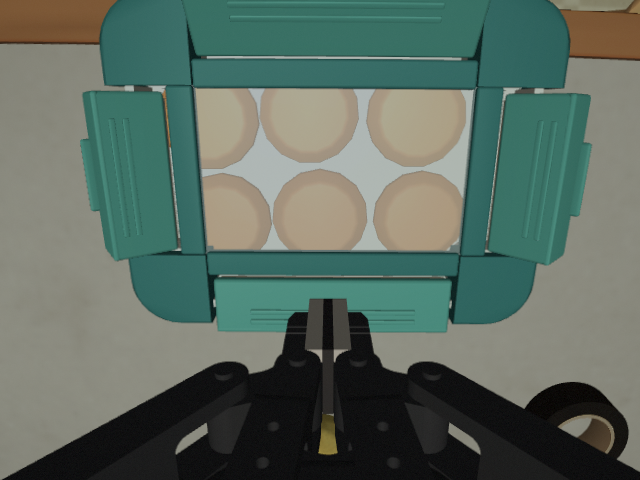

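The near long clip now lies flush and the force is gone, so it has snapped. Next is the +y short clip.

Call:
carry_out(commands="0 0 -0.3 0 0 0 0;0 0 -0.3 0 0 0 0;0.272 -0.352 0 0 0 0 0;0.272 -0.352 0 0 0 0 0;0.272 -0.352 0 0 0 0 0;0.272 -0.352 0 0 0 0 0;0 0 0 0 0 0 0;0 0 0.2 0 0 0 0;0 0 0.08 0 0 0 0;0 0 0.08 0 0 0 0;0 0 0.06 0 0 0 0;0 0 0.06 0 0 0 0;0 0 0 0 0 0 0")

```text
clock: 6.2
position: [484.1, -127.4, 98.4]
eef_rot: [-3.141, -0.041, 0.001]
wrist_force: [-1.8, 2.8, 5.7]
grip_width: -0.3
finger_force: 2.4
```

Call:
carry_out(commands="0 0 0.04 0 0 0 0;0 0 0.04 0 0 0 0;0 0 0 0 0 0 0")

```text
clock: 6.58
position: [484.0, -128.3, 94.0]
eef_rot: [3.141, 0.04, -0.001]
wrist_force: [-0.3, 0.0, 0.6]
grip_width: 0.2
finger_force: 0.0
```

Call:
carry_out(commands="0 0 0.04 0 0 0 0;0 0 0.02 0 0 0 0;0 0 0 0 0 0 0")

```text
clock: 6.95
position: [484.1, -128.2, 91.1]
eef_rot: [-3.141, -0.04, 0.001]
wrist_force: [0.7, -0.5, -0.5]
grip_width: -0.1
finger_force: 0.0
```

Force built to 5.7 N and then dropped to nothing, so it snapped. Next is the far long clip.

Call:
carry_out(commands="0 0 -0.3 0 0 0 0;0 0 -0.3 0 0 0 0;0.27 0.354 0 0 0 0 0;0.27 0.354 0 0 0 0 0;0.27 0.354 0 0 0 0 0;0.27 0.354 0 0 0 0 0;0 0 0 0 0 0 0;0 0 0.2 0 0 0 0;0 0 0.08 0 0 0 0;0 0 0.08 0 0 0 0;0 0 0.06 0 0 0 0;0 0 0.06 0 0 0 0;0 0 0 0 0 0 0")

```text
clock: 8.57
position: [541.4, -197.2, 98.1]
eef_rot: [3.141, 0.041, 0.004]
wrist_force: [0.9, 0.9, 4.1]
grip_width: -0.2
finger_force: 2.2
```

Call:
carry_out(commands="0 0 0.04 0 0 0 0;0 0 0.04 0 0 0 0;0 0 0 0 0 0 0")

```text
clock: 8.95
position: [539.0, -197.6, 92.6]
eef_rot: [-3.141, -0.039, 0.003]
wrist_force: [-0.7, 0.3, -0.2]
grip_width: 0.2
finger_force: 0.0
```

Call:
carry_out(commands="0 0 0.02 0 0 0 0;0 0 0.02 0 0 0 0;0 0 0 0 0 0 0")

```text
clock: 9.32
position: [539.7, -197.6, 91.0]
eef_rot: [-3.141, -0.039, 0.001]
wrist_force: [-0.3, 0.1, 0.7]
grip_width: -0.0
finger_force: 0.0
```

That one snapped too. Last is the −y short clip, after which I'll back off over the box's near side for a look.

Call:
carry_out(commands="0 0 -0.3 0 0 0 0;0 0 -0.3 0 0 0 0;-0.268 0.355 0 0 0 0 0;-0.268 0.355 0 0 0 0 0;-0.268 0.355 0 0 0 0 0;-0.268 0.355 0 0 0 0 0;0 0 0 0 0 0 0;0 0 0.2 0 0 0 0;0 0 0.08 0 0 0 0;0 0 0.08 0 0 0 0;0 0 0.06 0 0 0 0;0 0 0.06 0 0 0 0;0 0 0 0 0 0 0")

```text
clock: 10.95
position: [488.6, -270.9, 97.8]
eef_rot: [3.14, 0.039, 0.002]
wrist_force: [-1.0, -2.5, 5.2]
grip_width: 0.2
finger_force: 2.4
```

Call:
carry_out(commands="0 0 0.04 0 0 0 0;0 0 0.04 0 0 0 0;0 0 0 0 0 0 0")

```text
clock: 11.32
position: [487.8, -269.2, 92.7]
eef_rot: [-3.14, -0.04, 0.002]
wrist_force: [-0.1, -0.7, -0.1]
grip_width: -0.1
finger_force: 0.0
```

Call:
carry_out(commands="0 0 0.04 0 0 0 0;0 0 0.02 0 0 0 0;0 0 0 0 0 0 0")

```text
clock: 11.7
position: [488.1, -269.5, 90.6]
eef_rot: [-3.141, -0.04, 0.001]
wrist_force: [-1.7, 1.1, 4.7]
grip_width: 0.3
finger_force: 2.5
```

Call:
carry_out(commands="0 0 -0.6 0 0 0 0;0 0 -0.8 0 0 0 0;-0.3 -0.5 -0.4 0 0 0 0;-0.3 -0.5 0 0 0 0 0;-0.3 -0.4 0 0 0 0 0;0 0 0 0 0 0 0;0 0 0 0 0 0 0")

```text
clock: 12.58
position: [442.1, -201.7, 180.5]
eef_rot: [3.141, 0.039, 0.001]
wrist_force: [0.1, 1.0, 1.1]
grip_width: -0.2
finger_force: 0.0
```

```bash
python3 - <<'E'
from h import *
im=grab_frame("wrist");cv2.imwrite("pics/w3.png",im)
E
```

```text
(no output)
```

View pics/w3.png

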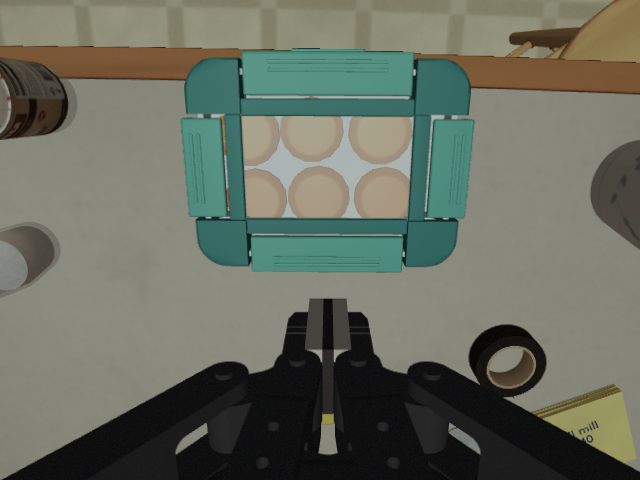

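All four clips lie flat with the same shade and symmetric edges: left x 184–226, right x 430–473, top y 52–97, bottom y 235–271. The box hasn't moved, so I'm handing in.

```bash
python3 -c "
from plant import *
print(hand_in())"
```

```text
the job is handed in; nothing more can be done
None
```

All four clips are pressed shut and look flush in the last wrist picture. The box stayed in place and nothing else was touched. The job was handed in at about 13 s, but the hand-in gave no verdict back.

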